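# Show a reed block's underside in the bench mirror

## Robot

A 7-joint arm with a two-finger parallel gripper is mounted at the origin on the work surface. World frame = base frame: x ahead of the robot, y to its left, z up, the work surface at z = 0. Lengths are in mm, angles in rad, forces in N, time in s.
With the tool pointing down it reaches from about 400 to 850 mm from the base axis. Payload 4.5 kg.
Tool frame: the origin (TCP) lies on the front face of the gripper's body, between the roots of the fingers; the fingertips stand ctrl.finger_overhang ahead of it and the grasp point (between the pads) lies 45 mm ahead of it (ctrl.finger_overhang is the distance from the TCP to the fingertips, in mm); z points along the fingers, y is the line along which they close (so a half turn about z gives the same grasp; the last joint's range is limited). The gripper opens to 88 mm and grips with 3 to 60 N. Pads are 18 mm wide; open, the fingers measure 123 mm over their backs; the gripper's body (75 mm by 187 mm) begins 45 mm behind the grasp point.
Start: joints at [1.36, 0.689, -0.195, 1.565, 0.157, 0.902, -0.215], TCP at [151.503, -606.378, 302.743] pointing down, gripper open.
Joint ranges: [-3.01, 3.01], [-0.46, 2.08], [-1.47, 1.51], [0.13, 2.56], [-1, 4.14], [0.04, 2.09], [-2.66, 2.66]. Speed limits (rad/s): [2.57, 2.57, 3.14, 3.14, 3.14, 3.14, 3.14].

## Interface

Orientations are given as a rotation vector (axis times angle).
In Python, from cell import ctrl gives the robot as it stands. The module is installed in compiled form; this text tells all that it offers.
- The arm moves only by the tool drive_tool, never from a script. Its argument "commands" is a list of rows, each an object of numbers: "wx", "wy", "wz": the turn, a rotation vector about the tool's x, y, z in degrees; "dx", "dy", "dz": the shift along the tool's x, y, z in cm; "hand": the closure, from 0 (fully open) to 1 (shut). In form: [{"wx": .., "wy": .., "wz": .., "dx": .., "dy": .., "dz": .., "hand": ..}, ...]. A call has 1 to 8 rows; each row is the pose to reach, as a shift and turn from the pose commanded when the call began, along the tool's axes at that moment; what a row does not reach only later rows make up. A row lasts 1/10 s, in which the tool goes at most 50 mm and 8.59 degrees, less where a joint would pass 70% of its speed; a pose out of reach is approached as far as the arm can. A call with a gripper value outside its range is refused whole. The fingers move at their own pace and stop on an object; the grip force is fixed at half the most. Time passes only in rows, so rows that repeat a pose let the fingers close. It gives the time, the measured TCP pose, the force, the opening and the grip force at its end, in the units of the state.
- ctrl.observe(): the state, without advancing time (a new reading comes with each control period).
- ctrl.capture(name): name is "scene" or "top" or "wrist"; returns a dict with "pixels" (384x512x3 uint8, blue, green, red), "z_map" (384x512 float32, mm along the optical axis (not along the pixel's ray), 0 where there is no reading), "camera_matrix" (3x3 intrinsics, pixels), "k1" (the pictures are not rectified: a ray, as slopes to the right and down, at radius r is drawn at 1 + k1 r^2 times it, then the intrinsics apply), "view" (4x4, takes a point from world to camera coordinates); the wrist camera has in their place "tool_from_camera" (4x4, takes a point from camera to tool coordinates, whose origin is the TCP and whose axes are the flange's). Camera axes: x right, y down, z forward; pixel columns grow to the right and rows downward; lengths in mm; the calibration is good to about 2 mm. A picture is of the moment at which its call begins: read the wrist's pose just before it.
- ctrl.finish_job(): hands the job in; it is judged then, once.
The state is a dict: "clock": time; "joint_positions": joint angles; "joint_velocities": joint speeds; "effort": joint torques, N m; "ee_pos": TCP position; "orientation": TCP orientation; "ft_force": force on the tool from outside, world axes, zero at the start; "ft_torque": the same for the moment, N m; "width": opening from 0.0 (shut) to 1.0 (fully open); "grasp_force": force on a finger pad.
Only numpy, scipy, OpenCV 4.12 (cv2) and the standard library are available. Lean on these libraries where they do the work, as an engineer would, in place of code of your own. Each camera call takes 0.05 s, during which the arm holds its last target. There are 200 camera calls.

## Task

On the accordion repair bench, lay the framed mirror flat on the bench, face up, centred between the two little lamps and running lengthwise from one lamp towards the other, and let go of it. Then lift the reed block straight out of its wooden cradle without tipping it, and hold it centred over the mirror, lengthwise with it, level and about 10 cm above it, so that its row of air holes shows in the glass. Keep it there steadily for two seconds and finish while still holding it in the air; leave the jar, the tuner and the file box where they are.

Things in the scene. Friction and masses are not known exactly. Their poses are not given: they have to be found in the camera images.
- mirror: loose inspection mirror, silvery glass in a brown wooden frame, 150 (its x) x 60 (y) mm, 18 mm thick, 160 g, lying face up on the bench on one side of the lamps. Origin: centre of its underside; z up, out of the glass. Its long outer sides are plain and upright, to be gripped across the 60 mm. Its two ends are alike.
- lamps: two identical low round lamps with black heads facing one another, fixed to the bench, 57 mm tall. Origin: on the bench (z = 0), midway between them; the lamps stand at y = +130 and -130 mm of this frame, on round feet of 50 mm diameter; x is horizontal, square to the line between them. The bench between them is bare.
- reed_block: pale wooden bar 180 mm long (its x), loose, 150 to 310 g, balanced at mid-length. Lower part 29 mm wide (y) with metal reed plates on its sides, 26 mm tall; on it a plain full-length wooden rail 16 mm wide, z = 26 to 54 mm, to be gripped across the 16 mm. Origin: centre of its underside (the side with the air holes), z up. Starts in the cradle, along its x, underside 42 mm above the bench.
- cradle: plywood cradle fixed on the other side of the lamps from the mirror: base 150 (x) x 76 (y) x 12 mm, two saddles 16 mm thick at x = +50 and -50 mm, 60 mm wide, 56 mm tall. Each has a slot open at the top, 34 mm wide, 14 mm deep, in which the reed block lies; 84 mm of free space between the saddles. Origin: centre of the base's underside.
- jar: bystander: clear jar with a screw lid, 60 mm diameter, 75 mm tall, standing on the bench beyond the lamps. Origin: centre of its underside.
- tuner: bystander: flat white electronic tuner with a small screen, 65 (x) x 110 (y) x 20 mm, lying beyond the lamps. Origin: centre of its underside.
- file_box: bystander: open dark wooden box with two needle files in it, 70 (x) x 120 (y) x 35 mm, standing beyond the lamps. Origin: centre of its underside.
There are look-alikes about, which are no part of the job. Leave any blue or red look-alike of the mirror alone. Several things look just like the cradle: the one meant starts farthest to the robot's right.

How it is judged (in metres and radians):
On the way, in this order (a step that is already met when the one before it is completed fails the run):
1. the mirror lies flat, centred between the lamps and lengthwise from one to the other, let go, with the reed block still in its cradle (x of mirror in the frame of lamps between -0.015 and 0.015 m and y of mirror in the frame of lamps between -0.015 and 0.015 m and angle between the x axis of mirror and the y axis of lamps, either way round below 0.17 rad and angle between mirror's own z axis and vertical below 0.06 rad and height (world z) of mirror below 0.006 m and contact force between mirror and the fingers below 0.1 N and linear speed of mirror below 0.02 m/s and distance of reed_block from where it was at the start of the episode below 0.01 m), for 0.2 s.
2. the reed block is held by the gripper, clear of the cradle's saddles, upright (contact force between reed_block and the fingers above 1 N and contact force between reed_block and mirror below 0.1 N and contact force between reed_block and cradle below 0.1 N and contact force between reed_block and lamps below 0.1 N and height (world z) of reed_block above 0.062 m and angle between reed_block's own z axis and vertical below 0.2 rad), for 0.1 s.
3. the reed block is held steady and level over the mirror for two seconds (x of mirror in the frame of lamps between -0.015 and 0.015 m and y of mirror in the frame of lamps between -0.015 and 0.015 m and angle between the x axis of mirror and the y axis of lamps, either way round below 0.17 rad and angle between mirror's own z axis and vertical below 0.06 rad and height (world z) of mirror below 0.006 m and contact force between reed_block and the fingers above 1 N and contact force between reed_block and mirror below 0.1 N and contact force between reed_block and cradle below 0.1 N and contact force between reed_block and lamps below 0.1 N and x of reed_block in the frame of mirror between -0.03 and 0.03 m and y of reed_block in the frame of mirror between -0.02 and 0.02 m and z of reed_block in the frame of mirror between 0.078 and 0.158 m and angle between the x axis of reed_block and the x axis of mirror, either way round below 0.17 rad and angle between reed_block's own z axis and vertical below 0.087 rad and linear speed of reed_block below 0.02 m/s and angular speed of reed_block below 0.15 rad/s), for 2 s.
At the end, for the whole second after the job is handed in: Mirror flat, released, centred between lamps within 15 mm each way, 0.17 rad. Block held by fingers alone, over mirror centre within 30 mm lengthwise, 20 mm crosswise, in line within 0.17 rad, level within 0.087 rad, underside 60 to 140 mm above mirror, still (all of step 3 and contact force between mirror and the fingers below 0.1 N and linear speed of mirror below 0.02 m/s); the arm keeps its last pose, push and grip.
It fails at once if the reed block is tipped by more than about 20 degrees (angle between reed_block's own z axis and vertical above 0.35 rad).
It fails at once if the jar is shifted by more than 20 mm (distance of jar from where it was at the start of the episode above 0.02 m).
It fails at once if the tuner is shifted by more than 20 mm (distance of tuner from where it was at the start of the episode above 0.02 m).
It fails at once if the file box is shifted by more than 20 mm (distance of file_box from where it was at the start of the episode above 0.02 m).
It also fails if it takes over 64 s, if anything falls off the work surface, if the arm or the gripper's body presses on something with over 40 N, if the wrist force passes 120 N, or if a joint passes its speed limit or range.

## Working session

There is one attempt and no reset: what is moved stays moved. The work goes in short steps, Python scripts to look and compute and a tool call to move; the robot and the scene stay as the last step left them, time stands still between calls to the robot, and variables do not carry over. Pictures are saved under pics/ and viewed, at most 10 in all, crops included, and the job is handed in when it is done.

Besides the shell and the picture viewer there is one more tool, called after "Emit:" in YAML: its name, and indented under it one key for each argument. drive_tool: Moves the arm, as the interface text tells. Its arguments: {"type":"object","properties":{"commands":{"type":"array","items":{"type":"object","properties":{"wx":{"type":"number"},"wy":{"type":"number"},"wz":{"type":"number"},"dx":{"type":"number"},"dy":{"type":"number"},"dz":{"type":"number"},"hand":{"type":"number"}}}}},"required":["commands"]}

```bash
mkdir -p pics; cat > h.py <<'E'
import numpy as np, cv2
from cell import ctrl
from scipy.spatial.transform import Rotation as R
def save(n):
    c=ctrl.capture(n); np.savez(f'{n}.npz',**c); return c
def load(n): return dict(np.load(f'{n}.npz'))
def pts(c,uv,z=None,depth=False):
    """pixels -> world points on plane z (or by depth)"""
    K=c['camera_matrix'];uv=np.float64(uv).reshape(-1,1,2)
    s=cv2.undistortPoints(uv,K,np.array([float(c['k1']),0,0,0])) [:,0]
    # picture model = forward radial k1
    d=np.c_[s,np.ones(len(s))]
    V=np.array(c['view']); Rt=V[:3,:3].T; o=-Rt@V[:3,3]
    if depth:
        p=np.int32(uv[:,0]); k=c['z_map'][p[:,1],p[:,0]][:,None]
        return o+(d*k)@Rt.T
    w=d@Rt.T
    return o+w*((z-o[2])/w[:,2])[:,None]
def wview(c,st):
    T=np.eye(4);T[:3,:3]=R.from_rotvec(st['orientation']).as_matrix();T[:3,3]=st['ee_pos']
    c['view']=np.linalg.inv(T@np.array(c['tool_from_camera'])); return c
E
python3 - <<'E'
from h import *
st=ctrl.observe();print(st,ctrl.finger_overhang)
a=save('scene');b=save('top')
for n,c in(('scene',a),('top',b)):
    print(n,c['camera_matrix'],c['k1'],c['view']); cv2.imwrite(f'pics/{n}0.png',cv2.resize(c['pixels'],(800,600)))
E
```

```text
{'clock': 0.0, 'joint_positions': array([ 1.35979665,  0.68998299, -0.19450754,  1.5662977 ,  0.15734828,
        0.90248478, -0.21513433]), 'joint_velocities': array([-7.59149001e-04,  2.77062354e-05, -4.51907411e-04, -1.08063776e-04,
        8.36798367e-04, -8.82412129e-04, -1.30893056e-03]), 'effort': array([ 3.31159363e-04, -5.27571845e+01, -1.26696132e+00, -1.53434050e+01,
       -5.26464405e-02,  6.50269838e-03,  1.59306910e-04]), 'ee_pos': array([ 151.30665285, -605.90434717,  301.92273142]), 'orientation': array([-3.11635279e+00, -3.83467135e-01,  5.98962380e-04]), 'ft_force': array([ 0.16202049, -0.52637714, -0.03024198]), 'ft_torque': array([0.05081689, 0.02124257, 0.02170513]), 'grasp_force': 0.0, 'width': 1.000404673194936} 64.0
scene [[346.60720247   0.         252.93414038]
 [  0.         346.60720247 201.55109301]
 [  0.           0.           1.        ]] -0.04713890722199657 [[ 3.16567145e-01  9.48440129e-01  1.57023939e-02 -1.86162375e+02]
 [ 7.50760052e-01 -2.40399596e-01 -6.15278293e-01 -4.11955355e+02]
 [-5.79779775e-01  2.06565623e-01 -7.88153574e-01  1.65775882e+03]
 [ 0.00000000e+00  0.00000000e+00  0.00000000e+00  1.00000000e+00]]
top [[465.42194491   0.         256.774533  ]
 [  0.         465.42194491 191.75790305]
 [  0.           0.           1.        ]] -0.14785837422493808 [[ 2.70750511e-02 -9.99501774e-01 -1.62217643e-02 -5.65369916e+00]
 [-9.98028162e-01 -2.61087339e-02 -5.70799622e-02  5.89288109e+02]
 [ 5.66279937e-02  1.77352205e-02 -9.98237813e-01  1.58971895e+03]
 [ 0.00000000e+00  0.00000000e+00  0.00000000e+00  1.00000000e+00]]
```

View pics/top0.png

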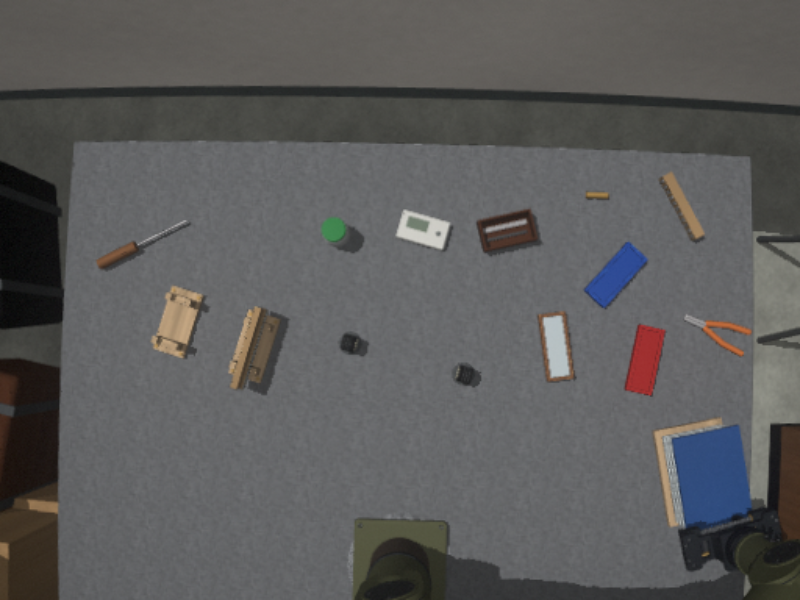

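View pics/scene0.png

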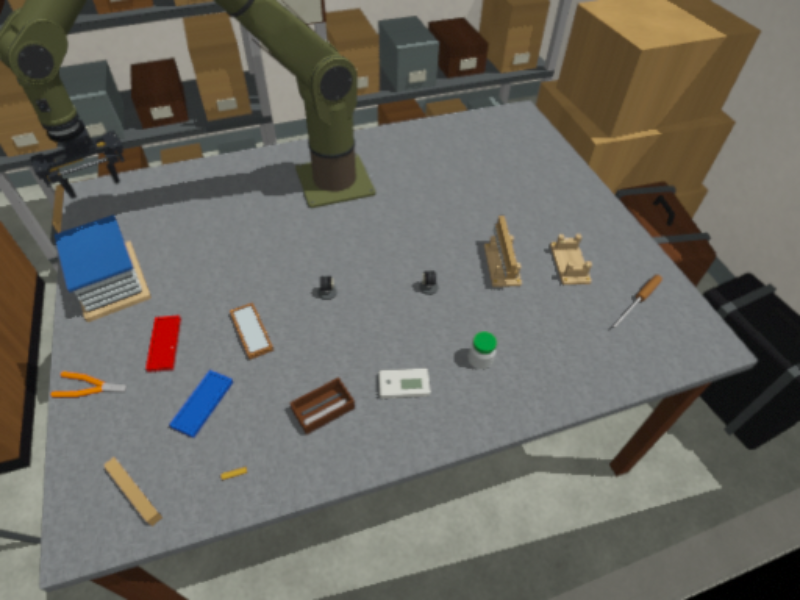

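Top view (800x600 scale). Mirror candidates: brown-framed silvery (556,346); blue (615,275); red (645,360). I choose the brown one. Cradle candidates: the one holding the block (255,348) and an empty one (178,320). The first is farther to the robot's right, so I choose it. The lamps are at (350,343) and (464,374).

```bash
python3 - <<'E'
from h import *
c=load('top'); px=c['pixels']; s=512/800
hsv=cv2.cvtColor(px,cv2.COLOR_BGR2HSV)
vv,uu=np.mgrid[0:384,0:512]
W=pts(c,np.c_[uu.ravel(),vv.ravel()],depth=True).reshape(384,512,3)
print('bench z',np.median(W[260:280,150:200,2]))
def box(u0,u1,v0,v1):
    m=np.zeros((384,512),bool);m[int(v0*s):int(v1*s),int(u0*s):int(u1*s)]=1;return m
def rect(m,z,name):
    m=m.astype(np.uint8)
    cs,_=cv2.findContours(m,cv2.RETR_EXTERNAL,cv2.CHAIN_APPROX_NONE); k=max(cs,key=cv2.contourArea)
    P=pts(c,k[:,0].astype(float),z)[:,:2].astype(np.float32); r=cv2.minAreaRect(P); b=cv2.boxPoints(r)
    e=[b[1]-b[0],b[2]-b[1]]; l=max(e,key=np.linalg.norm)
    print(name,r,'long-axis deg',np.degrees(np.arctan2(l[1],l[0]))%180)
m=box(525,590,300,395)&((hsv[...,1]>70)|(px.min(2)>140))
rect(m,18,'mirror')
for n,b in(('lampL',box(325,375,320,370)),('lampR',box(440,492,350,400))):
    q=b&(px.max(2)<75); hi=b&(W[...,2]>25)
    print(n,'depth',W[hi].mean(0),W[hi].max(0),W[hi].min(0),hi.sum()); 
b=box(215,300,295,400)
hi=b&(W[...,2]>85); print('rail',W[hi].mean(0),W[hi][:,2].max(),hi.sum()); rect(hi,96,'rail')
for lo,h in((5,30),(30,60)):
    q=b&(W[...,2]>lo)&(W[...,2]<h);print(lo,W[q].mean(0),q.sum())
hi=b&(W[...,2]>5);r=cv2.minAreaRect(W[hi][:,:2].astype(np.float32));print('all',r)
M=px[150:290,120:400]; cv2.imwrite('pics/crop.png',cv2.resize(px[170:260,130:390],None,fx=3,fy=3,interpolation=cv2.INTER_CUBIC))
# scene cross-check: mirror & rail
for nm,bb,zr in(('mirror',((225,275),(300,360)),(8,40)),('rail',((480,525),(210,290)),(85,130)),('lampL',((415,445),(265,295)),(30,80)),('lampR',((315,340),(270,300)),(30,80))):
    d=load('scene');u,v=np.meshgrid(np.arange(*[int(x*s) for x in bb[0]]),np.arange(*[int(x*s) for x in bb[1]]))
    P=pts(d,np.c_[u.ravel(),v.ravel()],depth=True);k=(P[:,2]>zr[0])&(P[:,2]<zr[1]);P=P[k]
    print('scene',nm,P.mean(0),cv2.minAreaRect(P[:,:2].astype(np.float32)),P[:,2].max(),len(P))
E
```

```text
bench z -0.3940244662182977
mirror ((496.1064147949219, -333.25860595703125), (149.65109252929688, 63.11829376220703), 9.206705093383789) long-axis deg 9.206701
lampL depth [493.42519406 111.68094056 167.19462455] [ 512.40964867  138.35367907 1620.46240069] [475.20465767 -18.45933205  35.19129366] 107
lampR depth [ 434.11238943 -123.87904761  125.03937187] [ 498.25660741  -18.45933205 1620.46240069] [ 411.40685092 -147.38177461   30.39193971] 105
rail [475.5315679  321.27780295 159.57268864] 1620.4624006940844 306
rail ((474.83831787109375, 335.4876708984375), (18.695629119873047, 182.0034637451172), 74.30437469482422) long-axis deg 164.30438
5 [479.26493823 329.3553386   10.36086836] 663
30 [473.08823084 331.86789552  52.42242403] 138
all ((482.20440673828125, 205.015869140625), (234.9894561767578, 447.7843017578125), 1.9510250091552734)
scene mirror [ 501.23975046 -333.7158467    16.54114226] ((497.1759338378906, -334.0246887207031), (153.3704071044922, 60.60905838012695), 9.023517608642578) 24.377937231276064 556
scene rail [482.25325432 331.67429502  95.43455535] ((476.9615783691406, 334.20648193359375), (17.806324005126953, 183.94943237304688), 74.29397583007812) 101.89951047871546 160
scene lampL [498.89219903 116.54260629  47.90454603] ((496.1863708496094, 117.46418762207031), (31.102046966552734, 33.74089813232422), 72.46661376953125) 58.083712430045466 74
scene lampR [ 438.8075334  -134.0868656    48.21157608] ((431.9280700683594, -132.64852905273438), (30.682138442993164, 36.40288162231445), 75.9684829711914) 59.200797918102694 76
```

View pics/crop.png

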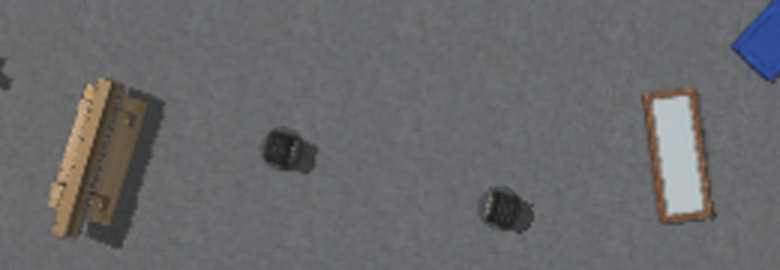

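The crop confirms the choices: the brown-framed mirror at (682,155), the reed block in its cradle at (95,160), and the lamps at (283,150) and (502,210). First I'll move over the lamps for a close look with the wrist camera.

```bash
cat >> h.py <<'E'
def go(x,y,z,ax):
    """shift (cm) & turn to put the TCP at x,y,z, tool down, tool x along world heading ax deg (mod 180)"""
    st=ctrl.observe(); T=R.from_rotvec(st['orientation']); M=T.as_matrix()
    d=T.inv().apply(np.array([x,y,z])-st['ee_pos'])/10
    best=None
    for a in(ax,ax+180):
        a=np.radians(a); G=np.array([[np.cos(a),np.sin(a),0],[np.sin(a),-np.cos(a),0],[0,0,-1]]).T
        w=(T.inv()*R.from_matrix(G)).as_rotvec(degrees=True)
        if best is None or np.linalg.norm(w)<np.linalg.norm(best): best=w
    print('d cm',d.round(2),'w deg',best.round(2),'t',st['clock'],'tcp',st['ee_pos'].round(1),'q7',st['joint_positions'][6].round(2))
E
python3 -c "
from h import *
go(440,-40,400,14);print(ctrl.capture('wrist')['tool_from_camera'])"
```

```text
d cm [ 41.72 -47.92  -9.73] w deg [-0.09  0.    0.03] t 0.1 tcp [ 151.4 -605.9  302. ] q7 -0.22
[[ 4.32082317e-04 -9.53665754e-01 -3.00867815e-01  7.84651851e+01]
 [ 9.99999873e-01  3.33440309e-04  3.79208584e-04 -6.51911771e-01]
 [-2.61316783e-04 -3.00867941e-01  9.53665777e-01 -8.31920356e+01]
 [ 0.00000000e+00  0.00000000e+00  0.00000000e+00  1.00000000e+00]]
```

Emit:
drive_tool:
  commands:
    - {"dx": 51.6,"dy": -50.6,"dz": -9.8}
    - {"dx": 51.6,"dy": -50.6,"dz": -9.8}
    - {"dx": 51.6,"dy": -50.6,"dz": -9.8}
    - {"dx": 51.6,"dy": -50.6,"dz": -9.8}
    - {"dx": 51.6,"dy": -50.6,"dz": -9.8}
    - {"dx": 51.6,"dy": -50.6,"dz": -9.8}
    - {"dx": 51.6,"dy": -50.6,"dz": -9.8}
    - {"dx": 51.6,"dy": -50.6,"dz": -9.8}

```text
invalid input
```

```bash
python3 -c "
from h import *
go(530,10,400,14)"
```

```text
d cm [ 51.67 -50.6   -9.73] w deg [-0.08  0.01  0.03] t 0.15 tcp [ 151.3 -606.   302.1] q7 -0.22
```

Emit:
drive_tool:
  commands:
    - {"wx": 0,"wy": 0,"wz": 0,"dx": 51.6,"dy": -50.6,"dz": -9.8,"hand": 0}
    - {"wx": 0,"wy": 0,"wz": 0,"dx": 51.6,"dy": -50.6,"dz": -9.8,"hand": 0}
    - {"wx": 0,"wy": 0,"wz": 0,"dx": 51.6,"dy": -50.6,"dz": -9.8,"hand": 0}
    - {"wx": 0,"wy": 0,"wz": 0,"dx": 51.6,"dy": -50.6,"dz": -9.8,"hand": 0}
    - {"wx": 0,"wy": 0,"wz": 0,"dx": 51.6,"dy": -50.6,"dz": -9.8,"hand": 0}
    - {"wx": 0,"wy": 0,"wz": 0,"dx": 51.6,"dy": -50.6,"dz": -9.8,"hand": 0}
    - {"wx": 0,"wy": 0,"wz": 0,"dx": 51.6,"dy": -50.6,"dz": -9.8,"hand": 0}
    - {"wx": 0,"wy": 0,"wz": 0,"dx": 51.6,"dy": -50.6,"dz": -9.8,"hand": 0}

```text
clock: 0.95
ee_pos: [359.4, -266.7, 356.8]
orientation: [3.118, 0.383, 0.0]
ft_force: [1.2, -0.4, 0.7]
width: 0.997
grasp_force: 0.0
```

Emit:
drive_tool:
  commands:
    - {"wx": 0,"wy": 0,"wz": 0,"dx": 23.2,"dy": -22.8,"dz": -4.4,"hand": 0}
    - {"wx": 0,"wy": 0,"wz": 0,"dx": 23.2,"dy": -22.8,"dz": -4.4,"hand": 0}
    - {"wx": 0,"wy": 0,"wz": 0,"dx": 23.2,"dy": -22.8,"dz": -4.4,"hand": 0}
    - {"wx": 0,"wy": 0,"wz": 0,"dx": 23.2,"dy": -22.8,"dz": -4.4,"hand": 0}
    - {"wx": 0,"wy": 0,"wz": 0,"dx": 23.2,"dy": -22.8,"dz": -4.4,"hand": 0}
    - {"wx": 0,"wy": 0,"wz": 0,"dx": 23.2,"dy": -22.8,"dz": -4.4,"hand": 0}
    - {"wx": 0,"wy": 0,"wz": 0,"dx": 23.2,"dy": -22.8,"dz": -4.4,"hand": 0}
    - {"wx": 0,"wy": 0,"wz": 0,"dx": 23.2,"dy": -22.8,"dz": -4.4,"hand": 0}

```text
clock: 1.75
ee_pos: [530.3, 14.2, 400.7]
orientation: [-3.114, -0.395, -0.004]
ft_force: [-1.1, 0.3, -0.7]
width: 1.002
grasp_force: 0.0
```

```bash
python3 - <<'E'
from h import *
st=ctrl.observe();c=wview(ctrl.capture('wrist'),st);np.savez('wrist.npz',**c)
cv2.imwrite('pics/w1.png',c['pixels']);print(c['camera_matrix'],c['k1'],st['ee_pos'])
go(496.5,-333.5,140,9.1)
vv,uu=np.mgrid[0:384,0:512]
z=c['z_map'].ravel()>0
P=pts(c,np.c_[uu.ravel(),vv.ravel()],depth=True)[z];print('bench',np.median(P[:,2]))
for n,g in(('L',(496,117)),('R',(432,-133))):
    for lo,h in((3,14),(30,70),(10,70)):
        k=(abs(P[:,0]-g[0])<50)&(abs(P[:,1]-g[1])<50)&(P[:,2]>lo)&(P[:,2]<h);Q=P[k]
        if len(Q)>5: print(n,lo,h,len(Q),Q.mean(0),cv2.minEnclosingCircle(Q[:,:2].astype(np.float32)))
E
```

```text
[[337.97004774   0.         259.98082838]
 [  0.         337.97004774 187.89831924]
 [  0.           0.           1.        ]] -0.07729548617639384 [530.31064657  14.15089744 400.70819287]
d cm [-11.64  32.6   26.  ] w deg [-0.04 -0.    5.17] t 1.8 tcp [529.   11.  400.2] q7 -1.56
bench 1.6601368260606932
L 3 14 452 [502.19817876 114.98970736   8.22844939] ((493.8187561035156, 113.16664123535156), 63.46243667602539)
L 30 70 674 [495.95059703 120.3182533   51.3365008 ] ((493.67279052734375, 122.32615661621094), 21.407825469970703)
L 10 70 755 [496.19171415 119.63961642  47.0471446 ] ((493.9241027832031, 121.71540832519531), 24.15889549255371)
R 3 14 410 [ 441.1070999  -122.57029305    8.32054209] ((448.4269104003906, -132.20750427246094), 48.82712936401367)
R 30 70 620 [ 435.4490137  -126.04407682   49.37615281] ((431.87506103515625, -129.39215087890625), 21.858049392700195)
R 10 70 666 [ 435.80211894 -125.51882671   47.1671713 ] ((434.25091552734375, -127.29979705810547), 22.593605041503906)
```

View pics/w1.png

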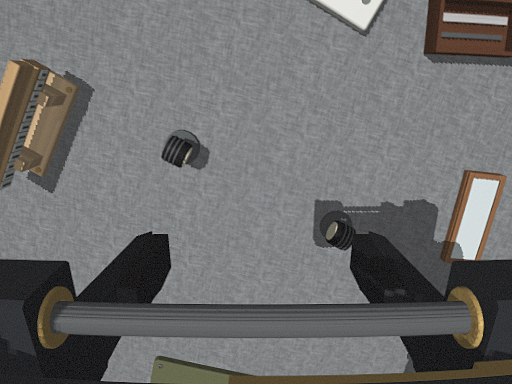

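The wrist picture shows the lamps at (180,150) and (338,230), the block in its cradle at (25,125) and the mirror at (475,215). The arm was still settling, so I'll remeasure now that it is still.

```bash
python3 - <<'E'
from h import *
st=ctrl.observe();c=wview(ctrl.capture('wrist'),st);np.savez('wrist.npz',**c)
vv,uu=np.mgrid[0:384,0:512]
z=c['z_map'].ravel()>0
P=pts(c,np.c_[uu.ravel(),vv.ravel()],depth=True)[z]
C=[]
for n,g in(('L',(496,117)),('R',(432,-133))):
    k=(abs(P[:,0]-g[0])<40)&(abs(P[:,1]-g[1])<40)&(P[:,2]>30)&(P[:,2]<70);Q=P[k]
    r=cv2.minEnclosingCircle(Q[:,:2].astype(np.float32));C.append(r[0]);print(n,Q.mean(0),r,cv2.minAreaRect(Q[:,:2].astype(np.float32)))
C=np.array(C);d=C[0]-C[1];print('mid',C.mean(0),np.linalg.norm(d),np.degrees(np.arctan2(d[1],d[0])))
b=(P[:,2]<30)&(abs(P[:,1])<100)&(abs(P[:,0]-464)<60);print('bench',np.median(P[b,2]))
go(496.5,-333.5,140,9.1)
E
```

```text
L [495.84610618 120.30545754  51.19865353] ((494.0465087890625, 122.18771362304688), 21.3924617767334) ((492.60498046875, 122.16634368896484), (31.840007781982422, 37.796573638916016), 76.83821868896484)
R [ 435.50627638 -126.57354216   49.52333315] ((431.919921875, -129.3966827392578), 22.091026306152344) ((432.2145690917969, -128.69293212890625), (31.833276748657227, 37.172813415527344), 74.90567779541016)
mid [462.98321533  -3.60448456] 259.14170118793265 76.12881467504403
bench 0.8981597047595073
d cm [-11.37  32.42  26.03] w deg [0.03 0.08 4.98] t 1.85 tcp [528.3   8.8 400. ] q7 -1.56
```

Emit:
drive_tool:
  commands:
    - {"wx": 0,"wy": 0,"wz": 5,"dx": -11.4,"dy": 32.4,"dz": 22,"hand": 0}
    - {"wx": 0,"wy": 0,"wz": 5,"dx": -11.4,"dy": 32.4,"dz": 22,"hand": 0}
    - {"wx": 0,"wy": 0,"wz": 5,"dx": -11.4,"dy": 32.4,"dz": 22,"hand": 0}
    - {"wx": 0,"wy": 0,"wz": 5,"dx": -11.4,"dy": 32.4,"dz": 22,"hand": 0}
    - {"wx": 0,"wy": 0,"wz": 5,"dx": -11.4,"dy": 32.4,"dz": 22,"hand": 0}
    - {"wx": 0,"wy": 0,"wz": 5,"dx": -11.4,"dy": 32.4,"dz": 22,"hand": 0}
    - {"wx": 0,"wy": 0,"wz": 5,"dx": -11.4,"dy": 32.4,"dz": 22,"hand": 0}
    - {"wx": 0,"wy": 0,"wz": 5,"dx": -11.4,"dy": 32.4,"dz": 22,"hand": 0}

```text
clock: 2.65
ee_pos: [494.5, -329.9, 183.6]
orientation: [3.132, 0.243, -0.003]
ft_force: [1.2, 0.0, -0.1]
width: 1.0
grasp_force: 0.0
```

Emit:
drive_tool:
  commands:
    - {"wx": 0,"wy": 0,"wz": 0,"dx": 0,"dy": 0,"dz": 0,"hand": 0}
    - {"wx": 0,"wy": 0,"wz": 0,"dx": 0,"dy": 0,"dz": 0,"hand": 0}
    - {"wx": 0,"wy": 0,"wz": 0,"dx": 0,"dy": 0,"dz": 0,"hand": 0}

```text
clock: 2.95
ee_pos: [496.9, -325.9, 185.3]
orientation: [-3.131, -0.248, -0.001]
ft_force: [1.4, -0.8, 0.3]
width: 1.0
grasp_force: 0.0
```

```bash
python3 - <<'E'
from h import *
go(496.5,-333.5,67,9.1)
st=ctrl.observe();c=wview(ctrl.capture('wrist'),st)
vv,uu=np.mgrid[0:384,0:512]
z=c['z_map'].ravel()>0
P=pts(c,np.c_[uu.ravel(),vv.ravel()],depth=True)[z]
k=(abs(P[:,0]-496)<100)&(abs(P[:,1]+333)<50)&(P[:,2]>9)&(P[:,2]<30)
print(k.sum(),cv2.minAreaRect(P[k][:,:2].astype(np.float32)),np.median(P[k][:,2]))
E
```

```text
d cm [-0.17  0.75 11.83] w deg [-0.03 -0.03 -0.06] t 2.95 tcp [ 496.9 -325.9  185.3] q7 -1.13
14165 ((496.77581787109375, -333.4046325683594), (150.63912963867188, 60.19150924682617), 8.801064491271973) 16.60278200972516
```

Emit:
drive_tool:
  commands:
    - {"wx": 0,"wy": 0,"wz": 0,"dx": -0.1,"dy": 0.75,"dz": 2,"hand": 0}
    - {"wx": 0,"wy": 0,"wz": 0,"dx": -0.1,"dy": 0.75,"dz": 5,"hand": 0}
    - {"wx": 0,"wy": 0,"wz": 0,"dx": -0.1,"dy": 0.75,"dz": 8,"hand": 0}
    - {"wx": 0,"wy": 0,"wz": 0,"dx": -0.1,"dy": 0.75,"dz": 9,"hand": 0}
    - {"wx": 0,"wy": 0,"wz": 0,"dx": -0.1,"dy": 0.75,"dz": 9,"hand": 0}
    - {"wx": 0,"wy": 0,"wz": 0,"dx": -0.1,"dy": 0.75,"dz": 9,"hand": 0}

```text
clock: 3.6
ee_pos: [498.3, -333.8, 96.1]
orientation: [3.131, 0.249, 0.003]
ft_force: [0.6, 0.1, -0.3]
width: 0.999
grasp_force: 0.0
```

```bash
python3 -c "
from h import *
go(496.6,-333.4,67,9)"
```

```text
d cm [-0.17 -0.07  2.91] w deg [ 0.06 -0.09  0.08] t 3.6 tcp [ 498.3 -333.8   96.1] q7 -1.15
```

Emit:
drive_tool:
  commands:
    - {"wx": 0,"wy": 0,"wz": 0,"dx": -0.1,"dy": 0,"dz": 1.5,"hand": 0}
    - {"wx": 0,"wy": 0,"wz": 0,"dx": -0.1,"dy": 0,"dz": 2.8,"hand": 0}
    - {"wx": 0,"wy": 0,"wz": 0,"dx": -0.1,"dy": 0,"dz": 2.8,"hand": 0}
    - {"wx": 0,"wy": 0,"wz": 0,"dx": -0.1,"dy": 0,"dz": 2.8,"hand": 0.45}
    - {"wx": 0,"wy": 0,"wz": 0,"dx": -0.1,"dy": 0,"dz": 2.8,"hand": 0.45}
    - {"wx": 0,"wy": 0,"wz": 0,"dx": -0.1,"dy": 0,"dz": 2.8,"hand": 0.45}
    - {"wx": 0,"wy": 0,"wz": 0,"dx": -0.1,"dy": 0,"dz": 2.8,"hand": 0.45}
    - {"wx": 0,"wy": 0,"wz": 0,"dx": -0.1,"dy": 0,"dz": 2.8,"hand": 0.45}

```text
clock: 4.4
ee_pos: [496.5, -334.2, 67.0]
orientation: [3.132, 0.247, 0.001]
ft_force: [0.5, -0.7, 1.6]
width: 0.676
grasp_force: 30.0
```

```bash
python3 -c "
from h import *
print(ctrl.observe()['width'],ctrl.observe()['grasp_force'],ctrl.observe()['ft_force']);go(462.5,-5.5,180,76)"
```

```text
0.6762295086724297 29.999024122953415 [ 0.47713029 -0.66573507  1.60420884]
d cm [  1.8  -33.   -11.31] w deg [ 3.000e-02 -1.000e-02 -6.697e+01] t 4.4 tcp [ 496.5 -334.2   67. ] q7 -1.16
```

Emit:
drive_tool:
  commands:
    - {"wx": 0,"wy": 0,"wz": 0,"dx": 0,"dy": 0,"dz": -4,"hand": 0.45}
    - {"wx": 0,"wy": 0,"wz": -8,"dx": 0,"dy": 0,"dz": -8,"hand": 0.45}
    - {"wx": 0,"wy": 0,"wz": -16,"dx": 0,"dy": -3,"dz": -11.3,"hand": 0.45}
    - {"wx": 0,"wy": 0,"wz": -24,"dx": 0,"dy": -7,"dz": -11.3,"hand": 0.45}
    - {"wx": 0,"wy": 0,"wz": -32,"dx": 0.5,"dy": -11,"dz": -11.3,"hand": 0.45}
    - {"wx": 0,"wy": 0,"wz": -40,"dx": 1,"dy": -15,"dz": -11.3,"hand": 0.45}
    - {"wx": 0,"wy": 0,"wz": -48,"dx": 1.5,"dy": -19,"dz": -11.3,"hand": 0.45}
    - {"wx": 0,"wy": 0,"wz": -56,"dx": 1.5,"dy": -23,"dz": -11.3,"hand": 0.45}

```text
clock: 5.2
ee_pos: [475.4, -103.0, 179.9]
orientation: [2.644, 1.696, 0.002]
ft_force: [0.9, 0.9, -1.8]
width: 0.677
grasp_force: 30.0
```

```bash
python3 -c "
from h import *
print(ctrl.observe()['width'],ctrl.observe()['grasp_force'],ctrl.observe()['ft_force']);go(462.5,-5.5,180,76)"
```

```text
0.6765731292486792 29.993374049663544 [ 0.94632828  0.85188103 -1.76250157]
d cm [ 8.33 -5.24 -0.01] w deg [  0.07  -0.05 -10.65] t 5.2 tcp [ 475.4 -103.   179.9] q7 -0.89
```

Emit:
drive_tool:
  commands:
    - {"wx": 0,"wy": 0,"wz": -8,"dx": 4,"dy": -2.5,"dz": 0,"hand": 0.45}
    - {"wx": 0,"wy": 0,"wz": -10.7,"dx": 8.3,"dy": -5.2,"dz": 0,"hand": 0.45}
    - {"wx": 0,"wy": 0,"wz": -10.7,"dx": 8.3,"dy": -5.2,"dz": 0,"hand": 0.45}
    - {"wx": 0,"wy": 0,"wz": -10.7,"dx": 8.3,"dy": -5.2,"dz": 0,"hand": 0.45}
    - {"wx": 0,"wy": 0,"wz": -10.7,"dx": 8.3,"dy": -5.2,"dz": 0,"hand": 0.45}
    - {"wx": 0,"wy": 0,"wz": -10.7,"dx": 8.3,"dy": -5.2,"dz": 0,"hand": 0.45}
    - {"wx": 0,"wy": 0,"wz": -10.7,"dx": 8.3,"dy": -5.2,"dz": 0,"hand": 0.45}

```text
clock: 5.9
ee_pos: [463.0, -9.1, 179.7]
orientation: [2.483, 1.924, -0.001]
ft_force: [0.7, 0.2, -2.3]
width: 0.68
grasp_force: 30.0
```

```bash
python3 - <<'E'
from h import *
go(462.5,-5.5,72,76)
st=ctrl.observe();c=wview(ctrl.capture('wrist'),st);cv2.imwrite('pics/w2.png',c['pixels'])
vv,uu=np.mgrid[0:384,0:512]
z=c['z_map'].ravel()>0
P=pts(c,np.c_[uu.ravel(),vv.ravel()],depth=True)[z]
k=(abs(P[:,0]-463)<100)&(abs(P[:,1]+5)<110)&(P[:,2]>112)&(P[:,2]<150)
print('mirror',k.sum(),cv2.minAreaRect(P[k][:,:2].astype(np.float32)),np.median(P[k][:,2]))
for n in('top','scene'):
    d=ctrl.capture(n)
    p=pts(d,np.c_[uu.ravel(),vv.ravel()],depth=True)
    for m,g in(('L',(495,119)),('R',(432,-132))):
        k=(abs(p[:,0]-g[0])<35)&(abs(p[:,1]-g[1])<35)&(p[:,2]>30)&(p[:,2]<65)
        if k.sum()>9: print(n,m,k.sum(),p[k].mean(0),cv2.minEnclosingCircle(p[k][:,:2].astype(np.float32)))
E
```

```text
d cm [ 0.34 -0.14 10.77] w deg [ 0.01  0.04 -0.45] t 5.9 tcp [463.   -9.1 179.7] q7 -0.96
mirror 38652 ((464.418212890625, -4.553276062011719), (142.6306915283203, 91.58892059326172), 75.47673797607422) 129.34725994476148
top L 100 [492.86277638 121.89388579  49.13592038] ((493.3185729980469, 123.20112609863281), 21.44333839416504)
top R 98 [ 430.76024316 -129.00489455   50.59005314] ((430.2535095214844, -130.12110900878906), 20.463844299316406)
scene L 73 [499.22394989 116.67901381  48.4311601 ] ((496.05462646484375, 116.86598205566406), 19.453414916992188)
scene R 77 [ 438.82227825 -134.01394644   47.88755553] ((432.44622802734375, -132.726318359375), 21.483478546142578)
```

View pics/w2.png

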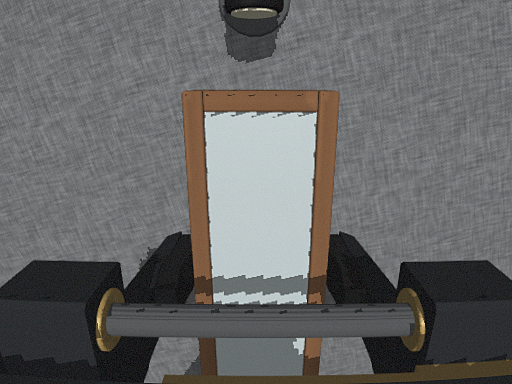

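The wrist view shows the mirror held straight, with its frame between columns 185 and 337, and the lamp ahead in line at (255,12). I'll lower it.

Emit:
drive_tool:
  commands:
    - {"wx": 0,"wy": 0,"wz": -0.5,"dx": 0.3,"dy": -0.1,"dz": 3,"hand": 0.45}
    - {"wx": 0,"wy": 0,"wz": -0.5,"dx": 0.3,"dy": -0.1,"dz": 7,"hand": 0.45}
    - {"wx": 0,"wy": 0,"wz": -0.5,"dx": 0.3,"dy": -0.1,"dz": 10,"hand": 0.45}
    - {"wx": 0,"wy": 0,"wz": -0.5,"dx": 0.3,"dy": -0.1,"dz": 10.7,"hand": 0.45}
    - {"wx": 0,"wy": 0,"wz": -0.5,"dx": 0.3,"dy": -0.1,"dz": 10.9,"hand": 0.45}
    - {"wx": 0,"wy": 0,"wz": -0.5,"dx": 0.3,"dy": -0.1,"dz": 10.9,"hand": 0.45}
    - {"wx": 0,"wy": 0,"wz": -0.5,"dx": 0.3,"dy": -0.1,"dz": 10.9,"hand": 0.45}

```text
clock: 6.75
ee_pos: [462.9, -4.4, 70.4]
orientation: [-2.471, -1.939, 0.0]
ft_force: [0.1, -1.0, -2.1]
width: 0.682
grasp_force: 30.0
```

```bash
python3 -c "
from h import *
print(ctrl.observe()['ft_force']);go(462.5,-5.5,67,76)"
```

```text
[ 0.05438618 -1.02732558 -2.10031483]
d cm [-0.11 -0.01  0.34] w deg [-0.01 -0.    0.24] t 6.75 tcp [462.9  -4.4  70.4] q7 -1.54
```

Emit:
drive_tool:
  commands:
    - {"wx": 0,"wy": 0,"wz": 0,"dx": -0.1,"dy": 0,"dz": 0.2,"hand": 0.45}
    - {"wx": 0,"wy": 0,"wz": 0,"dx": -0.1,"dy": 0,"dz": 0.35,"hand": 0.45}
    - {"wx": 0,"wy": 0,"wz": 0,"dx": -0.1,"dy": 0,"dz": 0.35,"hand": 0.45}
    - {"wx": 0,"wy": 0,"wz": 0,"dx": -0.1,"dy": 0,"dz": 0.35,"hand": 0}
    - {"wx": 0,"wy": 0,"wz": 0,"dx": -0.1,"dy": 0,"dz": 0.35,"hand": 0}
    - {"wx": 0,"wy": 0,"wz": 0,"dx": -0.1,"dy": 0,"dz": 0.35,"hand": 0}
    - {"wx": 0,"wy": 0,"wz": 0,"dx": -0.1,"dy": 0,"dz": 0.35,"hand": 0}

```text
clock: 7.45
ee_pos: [462.7, -5.3, 67.4]
orientation: [2.472, 1.939, 0.0]
ft_force: [0.2, -0.9, -0.9]
width: 0.993
grasp_force: 0.0
```

Emit:
drive_tool:
  commands:
    - {"wx": 0,"wy": 0,"wz": 0,"dx": 0,"dy": 0,"dz": -2,"hand": 0}
    - {"wx": 0,"wy": 0,"wz": 0,"dx": 0,"dy": 0,"dz": -5,"hand": 0}
    - {"wx": 0,"wy": 0,"wz": 0,"dx": 0,"dy": 0,"dz": -10,"hand": 0}
    - {"wx": 0,"wy": 0,"wz": 0,"dx": 0,"dy": 0,"dz": -15,"hand": 0}
    - {"wx": 0,"wy": 0,"wz": 0,"dx": 0,"dy": 0,"dz": -20,"hand": 0}
    - {"wx": 0,"wy": 0,"wz": 0,"dx": 0,"dy": 0,"dz": -20,"hand": 0}

```text
clock: 8.05
ee_pos: [464.9, -4.4, 272.4]
orientation: [2.468, 1.935, 0.014]
ft_force: [0.6, -0.3, -0.7]
width: 1.001
grasp_force: 0.0
```

```bash
python3 - <<'E'
from h import *
go(475.5,334.7,270,164.3); print(ctrl.observe()['joint_positions'].round(2))
st=ctrl.observe();c=wview(ctrl.capture('wrist'),st);cv2.imwrite('pics/w3.png',c['pixels'])
vv,uu=np.mgrid[0:384,0:512]
for n in('wrist','scene'):
    if n=='scene': c=ctrl.capture(n)
    P=pts(c,np.c_[uu.ravel(),vv.ravel()],depth=True)[c['z_map'].ravel()>0]
    k=(abs(P[:,0]-463)<70)&(abs(P[:,1]+5)<85)&(P[:,2]>9)&(P[:,2]<30)
    print(n,k.sum(),cv2.minAreaRect(P[k][:,:2].astype(np.float32)),np.median(P[k][:,2]))
E
```

```text
d cm [33.18 -7.08  0.31] w deg [  0.62   0.25 -88.12] t 8.05 tcp [464.9  -4.4 272.4] q7 -1.04
[ 0.39  0.62 -0.76  2.06  0.66  0.71 -1.04]
wrist 8250 ((463.3104248046875, -4.612373352050781), (149.6499786376953, 59.37760925292969), 76.24676513671875) 16.700208100667226
scene 483 ((462.28741455078125, -8.325973510742188), (150.13116455078125, 67.0569076538086), 75.02326202392578) 16.45572466004296
```

View pics/w3.png

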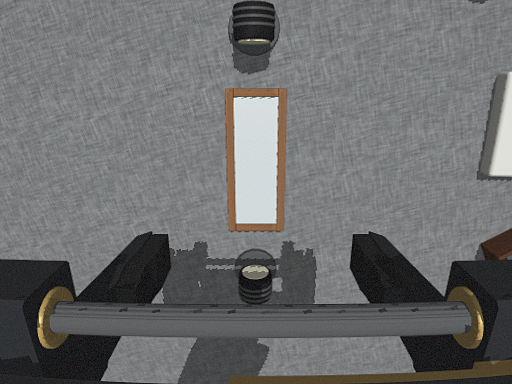

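The mirror lies at (257,160), in line with the lamp feet at (254,30) and (256,272). Its measured centre is within 3 mm of the midpoint. Next is the block.

Emit:
drive_tool:
  commands:
    - {"wx": 0,"wy": 0,"wz": -8,"dx": 4,"dy": -1,"dz": 0,"hand": 0}
    - {"wx": 0,"wy": 0,"wz": -16,"dx": 8,"dy": -2,"dz": 0,"hand": 0}
    - {"wx": 0,"wy": 0,"wz": -24,"dx": 12,"dy": -3,"dz": 0,"hand": 0}
    - {"wx": 0,"wy": 0,"wz": -32,"dx": 16,"dy": -4,"dz": 0,"hand": 0}
    - {"wx": 0,"wy": 0,"wz": -40,"dx": 20,"dy": -5,"dz": 0,"hand": 0}
    - {"wx": 0,"wy": 0,"wz": -48,"dx": 24,"dy": -6,"dz": 0,"hand": 0}
    - {"wx": 0,"wy": 0,"wz": -56,"dx": 28,"dy": -7,"dz": 0,"hand": 0}
    - {"wx": 0,"wy": 0,"wz": -64,"dx": 31,"dy": -7,"dz": 0,"hand": 0}

```text
clock: 8.95
ee_pos: [466.2, 315.0, 265.2]
orientation: [-1.053, -2.957, 0.004]
ft_force: [-0.1, 0.0, -0.2]
width: 1.003
grasp_force: 0.0
```

```bash
python3 -c "
from h import *
go(475.5,334.7,270,164.3); print(ctrl.observe()['joint_positions'].round(2))"
```

```text
d cm [ 0.52  2.11 -0.49] w deg [ -0.16  -0.13 -23.48] t 8.95 tcp [466.2 315.  265.2] q7 -0.56
[-0.14  0.83 -0.99  1.77  0.81  1.01 -0.56]
```

Emit:
drive_tool:
  commands:
    - {"wx": 0,"wy": 0,"wz": -8,"dx": 0.5,"dy": 2,"dz": -0.5,"hand": 0}
    - {"wx": 0,"wy": 0,"wz": -16,"dx": 0.5,"dy": 2,"dz": -0.5,"hand": 0}
    - {"wx": 0,"wy": 0,"wz": -23.5,"dx": 0.5,"dy": 2,"dz": -0.5,"hand": 0}
    - {"wx": 0,"wy": 0,"wz": -23.5,"dx": 0.5,"dy": 2,"dz": -0.5,"hand": 0}
    - {"wx": 0,"wy": 0,"wz": -23.5,"dx": 0.5,"dy": 2,"dz": -0.5,"hand": 0}
    - {"wx": 0,"wy": 0,"wz": -23.5,"dx": 0.5,"dy": 2,"dz": -0.5,"hand": 0}
    - {"wx": 0,"wy": 0,"wz": -23.5,"dx": 0.5,"dy": 2,"dz": -0.5,"hand": 0}
    - {"wx": 0,"wy": 0,"wz": -23.5,"dx": 0.5,"dy": 2,"dz": -0.5,"hand": 0}

```text
clock: 9.75
ee_pos: [477.3, 330.9, 272.2]
orientation: [0.446, 3.109, -0.0]
ft_force: [-0.3, -1.0, -0.3]
width: 0.999
grasp_force: 0.0
```

```bash
python3 - <<'E'
from h import *
st=ctrl.observe();c=wview(ctrl.capture('wrist'),st);cv2.imwrite('pics/w4.png',c['pixels'])
vv,uu=np.mgrid[0:384,0:512]
P=pts(c,np.c_[uu.ravel(),vv.ravel()],depth=True)[c['z_map'].ravel()>0]
k=(abs(P[:,0]-475)<130)&(abs(P[:,1]-335)<60)&(P[:,2]>86)&(P[:,2]<106)
Q=P[k];print(k.sum(),cv2.minAreaRect(Q[:,:2].astype(np.float32)),np.median(Q[:,2]))
k=(abs(P[:,0]-475)<130)&(abs(P[:,1]-335)<70)&(P[:,2]>8)&(P[:,2]<16)
print('base',cv2.minAreaRect(P[k][:,:2].astype(np.float32)))
go(475.5,334.7,136,164.3); print(ctrl.observe()['joint_positions'].round(2))
E
```

```text
4276 ((476.5366516113281, 337.1722717285156), (15.755546569824219, 179.4506072998047), 74.5108642578125) 97.13814949194204
base ((479.5461730957031, 337.7607421875), (75.71788024902344, 148.83966064453125), 73.96202850341797)
d cm [ 0.29  0.31 13.63] w deg [-0.01  0.03 -0.61] t 9.8 tcp [477.3 330.9 272.3] q7 -0.2
[-0.12  0.88 -1.09  1.71  0.87  1.11 -0.2 ]
```

View pics/w4.png

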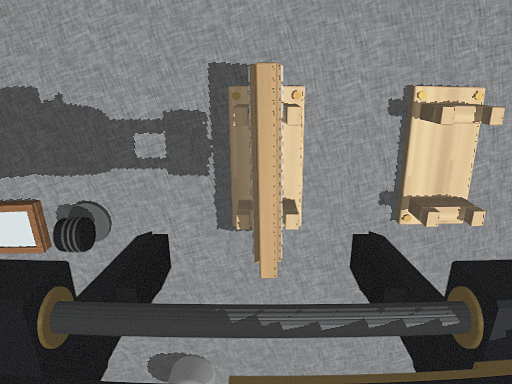

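The wrist view shows the rail running straight up the image at column 265 over the cradle, midway between the fingers at (160,250) and (360,250). The empty look-alike at (445,155) is clear. I'll descend.

Emit:
drive_tool:
  commands:
    - {"wx": 0,"wy": 0,"wz": -0.6,"dx": 0.2,"dy": 0.45,"dz": 3,"hand": 0}
    - {"wx": 0,"wy": 0,"wz": -0.6,"dx": 0.2,"dy": 0.45,"dz": 6,"hand": 0}
    - {"wx": 0,"wy": 0,"wz": -0.6,"dx": 0.2,"dy": 0.45,"dz": 9,"hand": 0}
    - {"wx": 0,"wy": 0,"wz": -0.6,"dx": 0.2,"dy": 0.45,"dz": 11,"hand": 0}
    - {"wx": 0,"wy": 0,"wz": -0.6,"dx": 0.2,"dy": 0.45,"dz": 12,"hand": 0}
    - {"wx": 0,"wy": 0,"wz": -0.6,"dx": 0.2,"dy": 0.45,"dz": 12,"hand": 0}
    - {"wx": 0,"wy": 0,"wz": -0.6,"dx": 0.2,"dy": 0.45,"dz": 12,"hand": 0}

```text
clock: 10.5
ee_pos: [476.9, 336.5, 153.1]
orientation: [0.428, 3.112, 0.002]
ft_force: [1.4, -0.4, -0.1]
width: 1.004
grasp_force: 0.0
```

```bash
python3 -c "
from h import *
go(476.3,336,136,164.4); print(ctrl.observe()['joint_positions'].round(2))"
```

```text
d cm [ 0.04 -0.06  1.71] w deg [ 0.08  0.03 -0.08] t 10.5 tcp [476.9 336.5 153.1] q7 -0.33
[-0.18  1.03 -0.97  1.79  1.06  0.94 -0.33]
```

Emit:
drive_tool:
  commands:
    - {"wx": 0,"wy": 0,"wz": 0,"dx": 0,"dy": 0,"dz": 0.9,"hand": 0}
    - {"wx": 0,"wy": 0,"wz": 0,"dx": 0,"dy": 0,"dz": 1.7,"hand": 0}
    - {"wx": 0,"wy": 0,"wz": 0,"dx": 0,"dy": 0,"dz": 1.7,"hand": 0}
    - {"wx": 0,"wy": 0,"wz": 0,"dx": 0,"dy": 0,"dz": 1.7,"hand": 0}
    - {"wx": 0,"wy": 0,"wz": 0,"dx": 0,"dy": 0,"dz": 1.7,"hand": 0.5}
    - {"wx": 0,"wy": 0,"wz": 0,"dx": 0,"dy": 0,"dz": 1.7,"hand": 0.7}
    - {"wx": 0,"wy": 0,"wz": 0,"dx": 0,"dy": 0,"dz": 1.7,"hand": 0.8}
    - {"wx": 0,"wy": 0,"wz": 0,"dx": 0,"dy": 0,"dz": 1.7,"hand": 0.95}

```text
clock: 11.3
ee_pos: [476.7, 335.9, 135.3]
orientation: [0.428, 3.112, 0.0]
ft_force: [0.0, 0.5, 0.5]
width: 0.659
grasp_force: 0.0
```

Emit:
drive_tool:
  commands:
    - {"wx": 0,"wy": 0,"wz": 0,"dx": 0,"dy": 0,"dz": 0,"hand": 0.95}
    - {"wx": 0,"wy": 0,"wz": 0,"dx": 0,"dy": 0,"dz": 0,"hand": 0.95}
    - {"wx": 0,"wy": 0,"wz": 0,"dx": 0,"dy": 0,"dz": 0,"hand": 0.95}
    - {"wx": 0,"wy": 0,"wz": 0,"dx": 0,"dy": 0,"dz": 0,"hand": 0.95}
    - {"wx": 0,"wy": 0,"wz": 0,"dx": 0,"dy": 0,"dz": 0,"hand": 0.95}

```text
clock: 11.8
ee_pos: [476.6, 335.9, 135.2]
orientation: [0.428, 3.112, -0.0]
ft_force: [1.0, 0.3, -0.4]
width: 0.205
grasp_force: 0.6
```

Emit:
drive_tool:
  commands:
    - {"wx": 0,"wy": 0,"wz": 0,"dx": 0,"dy": 0,"dz": 0,"hand": 0.95}
    - {"wx": 0,"wy": 0,"wz": 0,"dx": 0,"dy": 0,"dz": 0,"hand": 0.95}
    - {"wx": 0,"wy": 0,"wz": 0,"dx": 0,"dy": 0,"dz": 0,"hand": 0.95}
    - {"wx": 0,"wy": 0,"wz": 0,"dx": 0,"dy": 0,"dz": 0,"hand": 0.95}

```text
clock: 12.2
ee_pos: [476.6, 336.0, 135.2]
orientation: [-0.428, -3.112, -0.0]
ft_force: [0.4, 1.5, -0.2]
width: 0.182
grasp_force: 29.8
```

Emit:
drive_tool:
  commands:
    - {"wx": 0,"wy": 0,"wz": 0,"dx": 0,"dy": 0,"dz": -0.5,"hand": 0.95}
    - {"wx": 0,"wy": 0,"wz": 0,"dx": 0,"dy": 0,"dz": -1.5,"hand": 0.95}
    - {"wx": 0,"wy": 0,"wz": 0,"dx": 0,"dy": 0,"dz": -3,"hand": 0.95}
    - {"wx": 0,"wy": 0,"wz": 0,"dx": 0,"dy": 0,"dz": -4,"hand": 0.95}
    - {"wx": 0,"wy": 0,"wz": 0,"dx": 0,"dy": 0,"dz": -4,"hand": 0.95}
    - {"wx": 0,"wy": 0,"wz": 0,"dx": 0,"dy": 0,"dz": -4,"hand": 0.95}
    - {"wx": 0,"wy": 0,"wz": 0,"dx": 0,"dy": 0,"dz": -4,"hand": 0.95}

```text
clock: 12.9
ee_pos: [476.6, 335.5, 174.8]
orientation: [-0.428, -3.112, 0.002]
ft_force: [-0.8, -0.0, -1.6]
width: 0.177
grasp_force: 29.8
```

```bash
python3 - <<'E'
from h import *
print(ctrl.observe()['ft_force'])
st=ctrl.observe();c=wview(ctrl.capture('wrist'),st);cv2.imwrite('pics/w5.png',c['pixels'])
vv,uu=np.mgrid[0:384,0:512]
P=pts(c,np.c_[uu.ravel(),vv.ravel()],depth=True)[c['z_map'].ravel()>0]
k=(abs(P[:,0]-475)<130)&(abs(P[:,1]-335)<60)&(P[:,2]>120)&(P[:,2]<150)
Q=P[k];print(k.sum(),cv2.minAreaRect(Q[:,:2].astype(np.float32)),np.median(Q[:,2]))
go(463,-5,235,76); print(ctrl.observe()['joint_positions'].round(2))
E
```

```text
[-0.76857071 -0.03167772 -1.56413512]
14801 ((458.7857666015625, 339.5551452636719), (45.66004180908203, 143.62310791015625), 86.00069427490234) 136.9082550922373
d cm [ -7.89 -33.16  -6.  ] w deg [-6.000e-02  3.000e-02  8.832e+01] t 12.95 tcp [476.6 335.5 174.7] q7 -0.31
[-0.17  1.   -0.99  1.78  1.02  0.97 -0.31]
```

View pics/w5.png

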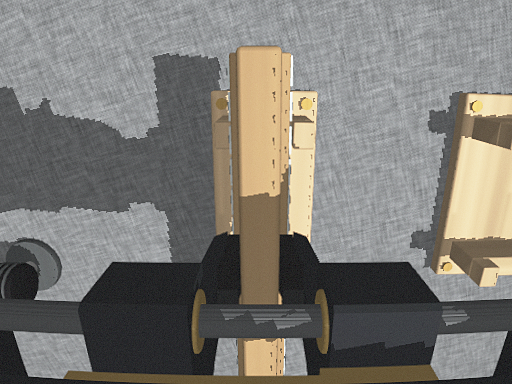

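The block is held level and clear of the saddles, with the rail between columns 235 and 285. I'll carry it to the mirror.

Emit:
drive_tool:
  commands:
    - {"wx": 0,"wy": 0,"wz": 3,"dx": 0,"dy": -1,"dz": -2,"hand": 0.95}
    - {"wx": 0,"wy": 0,"wz": 9,"dx": -0.4,"dy": -3,"dz": -3.7,"hand": 0.95}
    - {"wx": 0,"wy": 0,"wz": 15,"dx": -1,"dy": -5.5,"dz": -3.7,"hand": 0.95}
    - {"wx": 0,"wy": 0,"wz": 21,"dx": -1.5,"dy": -8,"dz": -3.7,"hand": 0.95}
    - {"wx": 0,"wy": 0,"wz": 27,"dx": -2,"dy": -10.5,"dz": -3.7,"hand": 0.95}
    - {"wx": 0,"wy": 0,"wz": 33,"dx": -2.6,"dy": -13,"dz": -3.7,"hand": 0.95}
    - {"wx": 0,"wy": 0,"wz": 39,"dx": -3.2,"dy": -15.5,"dz": -3.7,"hand": 0.95}
    - {"wx": 0,"wy": 0,"wz": 45,"dx": -3.8,"dy": -18,"dz": -3.7,"hand": 0.95}

```text
clock: 13.75
ee_pos: [464.3, 151.3, 211.9]
orientation: [-1.592, -2.708, 0.001]
ft_force: [0.6, -1.1, -2.0]
width: 0.176
grasp_force: 29.8
```

```bash
python3 -c "
from h import *
go(463,-5,211,76); print(ctrl.observe()['joint_positions'].round(2))"
```

```text
d cm [-13.59  -7.71   0.1 ] w deg [-4.00e-02  1.00e-02  4.31e+01] t 13.75 tcp [464.3 151.3 211.9] q7 -0.84
[ 0.11  0.8  -0.87  2.04  0.92  0.76 -0.84]
```

Emit:
drive_tool:
  commands:
    - {"wx": 0,"wy": 0,"wz": 6,"dx": -2.2,"dy": -1.2,"dz": 0,"hand": 0.95}
    - {"wx": 0,"wy": 0,"wz": 12,"dx": -4.4,"dy": -2.5,"dz": 0,"hand": 0.95}
    - {"wx": 0,"wy": 0,"wz": 18,"dx": -6.6,"dy": -3.7,"dz": 0,"hand": 0.95}
    - {"wx": 0,"wy": 0,"wz": 24,"dx": -8.8,"dy": -5,"dz": 0,"hand": 0.95}
    - {"wx": 0,"wy": 0,"wz": 30,"dx": -10.5,"dy": -6,"dz": 0,"hand": 0.95}
    - {"wx": 0,"wy": 0,"wz": 36,"dx": -12,"dy": -6.9,"dz": 0,"hand": 0.95}
    - {"wx": 0,"wy": 0,"wz": 41,"dx": -13.2,"dy": -7.5,"dz": 0,"hand": 0.95}
    - {"wx": 0,"wy": 0,"wz": 43,"dx": -13.6,"dy": -7.7,"dz": 0.1,"hand": 0.95}

```text
clock: 14.55
ee_pos: [463.9, -5.5, 210.9]
orientation: [2.474, 1.936, -0.002]
ft_force: [-0.1, -0.3, -2.3]
width: 0.179
grasp_force: 29.8
```

Emit:
drive_tool:
  commands:
    - {"wx": 0,"wy": 0,"wz": 0,"dx": 0,"dy": 0,"dz": 0,"hand": 0.95}
    - {"wx": 0,"wy": 0,"wz": 0,"dx": 0,"dy": 0,"dz": 0,"hand": 0.95}
    - {"wx": 0,"wy": 0,"wz": 0,"dx": 0,"dy": 0,"dz": 0,"hand": 0.95}
    - {"wx": 0,"wy": 0,"wz": 0,"dx": 0,"dy": 0,"dz": 0,"hand": 0.95}

```text
clock: 14.95
ee_pos: [464.1, -3.1, 211.2]
orientation: [-2.468, -1.943, -0.001]
ft_force: [-0.5, 0.2, -1.8]
width: 0.181
grasp_force: 29.8
```

```bash
python3 - <<'E'
from h import *
go(463,-5,211,76)
vv,uu=np.mgrid[0:384,0:512]
st=ctrl.observe();c=wview(ctrl.capture('wrist'),st)
for n in('wrist','scene'):
    if n=='scene': c=ctrl.capture(n); cv2.imwrite('pics/s6.png',cv2.resize(c['pixels'][130:250,180:330],None,fx=4,fy=4))
    P=pts(c,np.c_[uu.ravel(),vv.ravel()],depth=True)[c['z_map'].ravel()>0]
    d=np.array([np.cos(np.radians(76)),np.sin(np.radians(76))]); q=(P[:,:2]-[463,-5]); a=q@d; s=q@[d[1],-d[0]]
    for z0,z1,w in((165,185,8),(9,30,45)):
        k=(abs(a)<110)&(abs(s)<w)&(P[:,2]>z0)&(P[:,2]<z1);Q=P[k]
        print(n,z0,k.sum(),cv2.minAreaRect(Q[:,:2].astype(np.float32)),'slope along',np.polyfit(a[k],Q[:,2],1), a[k].min(),a[k].max())
E
```

```text
d cm [-0.21 -0.06  0.02] w deg [-0.   -0.03  0.44] t 14.95 tcp [464.1  -3.1 211.2] q7 -1.2
wrist 165 11881 ((468.15673828125, 15.713920593261719), (144.01588439941406, 15.954763412475586), 76.08526611328125) slope along [4.08549983e-04 1.73279450e+02] -50.66802226459907 93.36119825352579
wrist 9 1548 ((470.1888122558594, 23.837474822998047), (160.62234497070312, 59.70874786376953), 76.21674346923828) slope along [-4.05395391e-03  1.90908056e+01] -50.695756427991896 109.99282869193013
scene 165 96 ((463.56707763671875, -4.785469055175781), (177.6884002685547, 15.715060234069824), 76.46871185302734) slope along [-1.81375225e-03  1.72151332e+02] -88.44606572280169 89.2017032937373
scene 9 490 ((466.38922119140625, 10.439498901367188), (186.00038146972656, 67.24241638183594), 77.56333923339844) slope along [-5.25237617e-03  1.65117614e+01] -77.9544604581853 108.85181678112727
```

View pics/s6.png

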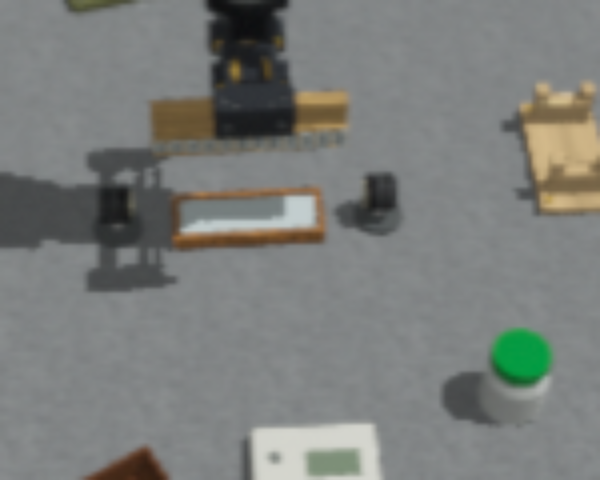

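The scene crop shows the block level at (250,120), over the centred mirror at (248,218), between the lamps. Its slope is about 0, it is centred within a few mm, and its underside is at about 119 mm. I'll hold it there for a bit over two seconds.

Emit:
drive_tool:
  commands:
    - {"wx": 0,"wy": 0,"wz": 0,"dx": 0,"dy": 0,"dz": 0,"hand": 0.95}
    - {"wx": 0,"wy": 0,"wz": 0,"dx": 0,"dy": 0,"dz": 0,"hand": 0.95}
    - {"wx": 0,"wy": 0,"wz": 0,"dx": 0,"dy": 0,"dz": 0,"hand": 0.95}
    - {"wx": 0,"wy": 0,"wz": 0,"dx": 0,"dy": 0,"dz": 0,"hand": 0.95}
    - {"wx": 0,"wy": 0,"wz": 0,"dx": 0,"dy": 0,"dz": 0,"hand": 0.95}
    - {"wx": 0,"wy": 0,"wz": 0,"dx": 0,"dy": 0,"dz": 0,"hand": 0.95}
    - {"wx": 0,"wy": 0,"wz": 0,"dx": 0,"dy": 0,"dz": 0,"hand": 0.95}
    - {"wx": 0,"wy": 0,"wz": 0,"dx": 0,"dy": 0,"dz": 0,"hand": 0.95}

```text
clock: 15.85
ee_pos: [464.1, -4.0, 211.2]
orientation: [2.47, 1.941, 0.0]
ft_force: [0.0, 0.1, -2.3]
width: 0.18
grasp_force: 29.8
```

Emit:
drive_tool:
  commands:
    - {"wx": 0,"wy": 0,"wz": 0,"dx": 0,"dy": 0,"dz": 0,"hand": 0.95}
    - {"wx": 0,"wy": 0,"wz": 0,"dx": 0,"dy": 0,"dz": 0,"hand": 0.95}
    - {"wx": 0,"wy": 0,"wz": 0,"dx": 0,"dy": 0,"dz": 0,"hand": 0.95}
    - {"wx": 0,"wy": 0,"wz": 0,"dx": 0,"dy": 0,"dz": 0,"hand": 0.95}
    - {"wx": 0,"wy": 0,"wz": 0,"dx": 0,"dy": 0,"dz": 0,"hand": 0.95}
    - {"wx": 0,"wy": 0,"wz": 0,"dx": 0,"dy": 0,"dz": 0,"hand": 0.95}
    - {"wx": 0,"wy": 0,"wz": 0,"dx": 0,"dy": 0,"dz": 0,"hand": 0.95}
    - {"wx": 0,"wy": 0,"wz": 0,"dx": 0,"dy": 0,"dz": 0,"hand": 0.95}

```text
clock: 16.65
ee_pos: [464.1, -4.0, 211.2]
orientation: [2.47, 1.941, -0.0]
ft_force: [0.5, -0.2, -1.7]
width: 0.182
grasp_force: 29.8
```

Emit:
drive_tool:
  commands:
    - {"wx": 0,"wy": 0,"wz": 0,"dx": 0,"dy": 0,"dz": 0,"hand": 0.95}
    - {"wx": 0,"wy": 0,"wz": 0,"dx": 0,"dy": 0,"dz": 0,"hand": 0.95}
    - {"wx": 0,"wy": 0,"wz": 0,"dx": 0,"dy": 0,"dz": 0,"hand": 0.95}
    - {"wx": 0,"wy": 0,"wz": 0,"dx": 0,"dy": 0,"dz": 0,"hand": 0.95}
    - {"wx": 0,"wy": 0,"wz": 0,"dx": 0,"dy": 0,"dz": 0,"hand": 0.95}
    - {"wx": 0,"wy": 0,"wz": 0,"dx": 0,"dy": 0,"dz": 0,"hand": 0.95}
    - {"wx": 0,"wy": 0,"wz": 0,"dx": 0,"dy": 0,"dz": 0,"hand": 0.95}
    - {"wx": 0,"wy": 0,"wz": 0,"dx": 0,"dy": 0,"dz": 0,"hand": 0.95}

```text
clock: 17.45
ee_pos: [464.1, -4.0, 211.2]
orientation: [2.47, 1.941, 0.0]
ft_force: [1.0, -0.6, -1.6]
width: 0.181
grasp_force: 29.8
```

Emit:
drive_tool:
  commands:
    - {"wx": 0,"wy": 0,"wz": 0,"dx": 0,"dy": 0,"dz": 0,"hand": 0.95}
    - {"wx": 0,"wy": 0,"wz": 0,"dx": 0,"dy": 0,"dz": 0,"hand": 0.95}
    - {"wx": 0,"wy": 0,"wz": 0,"dx": 0,"dy": 0,"dz": 0,"hand": 0.95}
    - {"wx": 0,"wy": 0,"wz": 0,"dx": 0,"dy": 0,"dz": 0,"hand": 0.95}
    - {"wx": 0,"wy": 0,"wz": 0,"dx": 0,"dy": 0,"dz": 0,"hand": 0.95}
    - {"wx": 0,"wy": 0,"wz": 0,"dx": 0,"dy": 0,"dz": 0,"hand": 0.95}
    - {"wx": 0,"wy": 0,"wz": 0,"dx": 0,"dy": 0,"dz": 0,"hand": 0.95}
    - {"wx": 0,"wy": 0,"wz": 0,"dx": 0,"dy": 0,"dz": 0,"hand": 0.95}

```text
clock: 18.25
ee_pos: [464.1, -4.0, 211.2]
orientation: [2.47, 1.941, -0.0]
ft_force: [-0.7, -0.2, -1.7]
width: 0.181
grasp_force: 29.8
```

```bash
python3 -c "
from h import *
go(463,-5,211,76);s=ctrl.observe();print(s['joint_velocities'].round(4),s['grasp_force']);print(ctrl.finish_job())"
```

```text
d cm [-0.13 -0.08  0.02] w deg [0.   0.01 0.33] t 18.25 tcp [464.1  -4.  211.2] q7 -1.2
[ 0.0002  0.0005  0.0002 -0.0015  0.     -0.0012  0.0009] 29.81929921520532
the job is handed in; nothing more can be done
None
```

I handed the job in at 18.25 s: the mirror lies flat and released, centred between the lamps to within about 3 mm, and the reed block is held level and steady over it, underside about 10 cm above the glass; the verdict was not reported back.

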